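# Put three mixed-up sample carriers back beside their own block racks

### The arm

A 6-joint arm with a two-finger parallel gripper is mounted at the origin on the work surface. World frame = base frame: x ahead of the robot, y to its left, z up, the work surface at z = 0. Lengths are in m, angles in degrees, forces in N, time in s.
With the tool pointing down it reaches from about 0.375 to 0.9 m from the base axis. Payload 3.1 kg.
Tool frame: the origin (TCP) lies at the very end of the fingers, on their centre line; the grasp point (between the pads) lies 19 mm behind it (bot.hold_point_z is the z of the grasp point in the tool frame, in m); z points along the fingers, y is the line along which they close (so a half turn about z gives the same grasp; the last joint's range is limited). The gripper opens to 87 mm and grips with 3 to 60 N. Pads are 19 mm wide; open, the fingers measure 117 mm over their backs; the gripper's body (75 mm by 190 mm) begins 51 mm behind the grasp point.
Start: joints at [-10.227, 30.224, 82.088, -0, 67.689, -10.227], TCP at [0.625, 0, 0.223] pointing down, gripper open.
Joint ranges: [-176.69, 176.69], [-43.24, 126.21], [12.49, 139.97], [-82, 262], [0, 151.66], [-163.58, 163.58]. Speed limits (degrees/s): [159.86, 159.86, 180, 180, 180, 180].

### API

Orientations are given as a 3x3 rotation matrix whose columns are the frame's x, y, z axes.
In Python, from rig import bot, capture, camera_model gives the robot as it stands.
- The arm moves only by the tool apply_moves, never from a script. Its argument "plan" is text: rows parted by semicolons, each of 6 numbers parted by spaces: the shift along the tool's x, y, z in units of 0.05 m (1.0 is 0.05 m), then the turn, a rotation vector about the tool's x, y, z in units of 360 degrees (1.0 is 360 degrees). In form: dx dy dz ax ay az; .... A call has 1 to 10 rows; each row shifts and turns the commanded pose from where the row before left it, along the tool's axes as they then stand; what a row does not reach is not made up. A row lasts 1/12 s, in which the tool goes at most 41.7 mm and 7.16 degrees, less where a joint would pass 70% of its speed; a pose out of reach is approached as far as the arm can. A call with a number of a shift or a turn outside -1 to 1 is refused whole. A call with a gripper value outside its range is refused whole. "gripper" is the gripper command: -1 is shut, 1 is fully open, values between are in proportion, set as the call begins (left out, the last holds). The fingers move at their own pace and stop on an object; the grip force is fixed at half the most. Time passes only in rows, so rows that do not move let the fingers close. It gives the time, the measured TCP pose, the force, the opening and the grip force at its end, in the units of the state.
- bot.read_state(): the state, without advancing time (a new reading comes with each control period).
- capture(name): name is "scene" or "side" or "wrist"; returns the picture (384x512x3 uint8, red, green, blue); there is no depth.
- camera_model(name): a dict with "vertical_fov" (degrees; the focal length in pixels is half the picture's height over the tangent of half this angle, whatever the lens; pixels are square), "cx", "cy" (the principal point, pixels), "dist" ([k1, k2, p1, p2, k3] as OpenCV has them; the pictures are not rectified), "position" and "rotation" of the camera in the world; the wrist camera has in their place "hand_eye" (4x4, takes a point from camera to tool coordinates, whose origin is the TCP and whose axes are the flange's). Camera axes: x right, y down, z forward; pixel columns grow to the right and rows downward; lengths in m; the calibration is good to about 2 mm. A picture is of the moment at which its call begins: read the wrist's pose just before it. camera_model takes no time and is no camera call.
- bot.hand_in(): hands the job in; it is judged then, once.
The state is a dict: "time_s": time; "joint_positions": joint angles; "qvel": joint speeds; "tau": joint torques, N m; "position": TCP position; "tcp_rot": TCP orientation; "force": force on the tool from outside, world axes, zero at the start; "moment": the same for the moment, N m; "opening": opening from 0.0 (shut) to 1.0 (fully open); "grasp_force": force on a finger pad.
Only numpy, scipy, OpenCV 4.12 (cv2) and the standard library are available. Lean on these libraries where they do the work, as an engineer would, in place of code of your own. Each camera call takes 0.05 s, during which the arm holds its last target. There are 200 camera calls.

### The job

The three small ivory carriers (one of wide pots, one of blood tubes, one of microtubes) have been set down in one another's trays. Swap them round so that each stands flat in the open lane of the tray whose big block rack holds the same kind of container, lined up with the lane and let go; the spare tray's lane is free for parking one meanwhile. Keep the carriers upright all the time, set them down rather than drop them, and do not knock or shift the slide box and the dropper bottle on the spare tray.

Things in the scene. Friction and masses are not known exactly. Their poses are not given: they have to be found in the camera images.
- carrier_pots: loose ivory carrier rack with one row of three wide pots, broad purple screw caps 31 mm across. Foot plate 122 x 44 x 5 mm; on it a flat-sided body 116 mm long, 36 mm wide, 5 to 74 mm above the underside: grip across the 36 mm, best 52 to 66 mm above the underside. Caps reach 90 mm. About 0.26 kg. Origin: centre of the underside; x along its length, y across, z up; same either way round.
- carrier_tubes: loose ivory carrier rack with one row of five blood tubes, purple caps 16 mm across with black stoppers. Foot plate 122 x 44 x 5 mm; on it a flat-sided body 116 mm long, 26 mm wide, 5 to 74 mm above the underside: grip across the 26 mm, best 52 to 66 mm above the underside. Caps reach 91 mm. About 0.2 kg. Origin: centre of the underside; x along its length, y across, z up; same either way round.
- carrier_micro: loose ivory carrier rack with two rows of six microtubes, little purple caps 12 mm across. Foot plate 122 x 44 x 5 mm; on it a flat-sided body 116 mm long, 32 mm wide, 5 to 74 mm above the underside: grip across the 32 mm, best 52 to 66 mm above the underside. Caps reach 85 mm. About 0.17 kg. Origin: centre of the underside; x along its length, y across, z up; same either way round.
- tray_pots: fixed grey tray with a full block rack of wide pots (2 x 4, 76 mm high over the bench) and beside it one open lane. Origin: under the lane's middle, at bench height; x along the lane, y across it towards the block rack, z up. Lane floor 4 mm above the origin, 140 x 68 mm between lips 10 mm high over the bench. The block, 134 x 70 mm, starts 48 mm to +y of the lane's middle.
- tray_tubes: fixed tray like tray_pots, same size, lane and origin, but its block rack is full of blood tubes (3 x 6) and 83 mm high.
- tray_micro: fixed tray like tray_pots, same size, lane and origin, but its block rack is full of microtubes (4 x 8) and 62 mm high.
- tray_spare: fixed spare tray, same size, lane and origin as tray_pots, its lane empty; in place of a block rack its deck (the +y side) carries only the slide box and the dropper bottle.
- slide_box: bystander: small white plastic box for microscope slides, 76 x 30 x 34 mm high, loose on the spare tray's deck, about 83 mm across from the middle of the empty lane. Origin: centre of the underside.
- dropper_bottle: bystander: amber glass dropper bottle, 36 mm across, 85 mm high, loose on the spare tray's deck, about 83 mm across from the middle of the empty lane. Origin: centre of the underside.

How it is judged:
By the outcome, as a careful person would: the job done as asked, in the order asked, and still so for the second after the job is handed in, with the robot touching nothing.
It also fails if it takes over 112 s, if anything falls off the work surface, if the arm or the gripper's body presses on something with over 40 N, if the wrist force passes 120 N, or if a joint passes its speed limit or range.

## Working session

There is one attempt and no reset: what is moved stays moved. The work goes in short steps, Python scripts to look and compute and a tool call to move; the robot and the scene stay as the last step left them, time stands still between calls to the robot, and variables do not carry over. Pictures are saved under pics/ and viewed, at most 16 in all, crops included, and the job is handed in when it is done.

Besides the shell and the picture viewer there is one more tool, called after "Call:" as name(argument=value, ...) on one line, values as JSON. apply_moves: Moves the arm, as the interface text tells. Its arguments: {"type":"object","properties":{"plan":{"type":"string"},"gripper":{"type":"number"}},"required":["plan"]}

```bash
ls; mkdir -p pics; python3 - <<'E'
from rig import bot,capture,camera_model
import cv2
for n in ("scene","side","wrist"):
    im=capture(n); cv2.imwrite(f"pics/{n}0.png",im[:,:,::-1])
    m=camera_model(n); print(n,{k:(v.tolist() if hasattr(v,'tolist') else v) for k,v in m.items()})
s=bot.read_state(); print(s["time_s"],s["position"],s["tcp_rot"],s["force"],bot.hold_point_z)
E
```

```text
pics
scene {'vertical_fov': 46.45443280773005, 'cx': 259.0541030446055, 'cy': 193.5353809960804, 'dist': [-0.1403740670852303, 0.0, 0.0, 0.0, 0.0], 'position': [1.195888976013162, 0.21309158480264057, 0.716630270401486], 'rotation': [[-0.33424873445535663, 0.6597560452335534, -0.6730525568577641], [0.9424006166514728, 0.22440895601228514, -0.24803567928102588], [-0.012604017213417596, -0.717190756521065, -0.6967629134151918]]}
side {'vertical_fov': 50.86626037261233, 'cx': 252.63176469531314, 'cy': 193.1307537609446, 'dist': [-0.06802593742794545, 0.0, 0.0, 0.0, 0.0], 'position': [0.18972363824409483, 0.5129700578163106, 0.5007912986691896], 'rotation': [[-0.8497983988582268, -0.27885990397672356, 0.44730284511959767], [-0.5265411101530014, 0.4884325884579774, -0.6958362349368457], [-0.024436460808369222, -0.8268438549607372, -0.5619004350388317]]}
wrist {'vertical_fov': 70.65069003203524, 'cx': 254.09100557709917, 'cy': 185.88822537289542, 'dist': [-0.014333376383470398, 0.0, 0.0, 0.0, 0.0], 'hand_eye': [[-0.00048593752905075745, -0.9658024520989844, -0.25927859029295974, 0.07083840385896208], [0.999999881521873, -0.0004618907772944008, -0.0001536657003569665, 0.0005039988134402096], [2.8652320602144004e-05, -0.259278634246049, 0.9658025621225829, -0.1612972941466925], [0.0, 0.0, 0.0, 1.0]]}
0.15 [6.24443707e-01 1.27678551e-04 2.21786669e-01] [[ 4.00104421e-06  9.99998619e-01 -1.66208384e-03]
 [ 9.99999961e-01 -3.53766435e-06  2.78797366e-04]
 [ 2.78791101e-04 -1.66208489e-03 -9.99998580e-01]] [-0.6039785  -0.17895487  0.03118511] -0.0187
```

View pics/scene0.png

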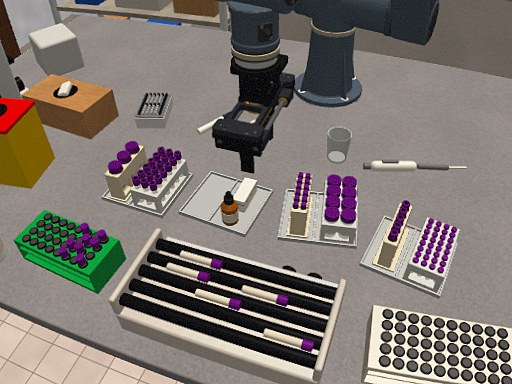

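View pics/side0.png

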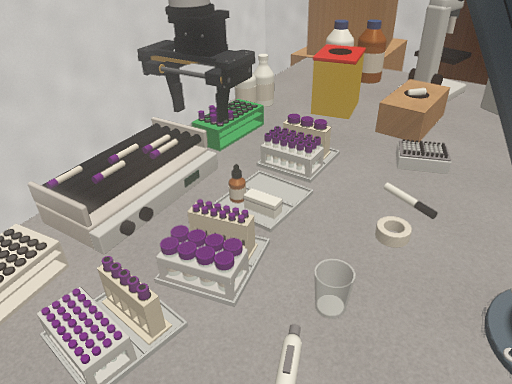

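```bash
cat > h.py <<'E'
import numpy as np,cv2
from rig import bot,capture,camera_model
def ray(name,px,state=None):
    m=camera_model(name); f=192/np.tan(np.radians(m["vertical_fov"])/2)
    K=np.array([[f,0,m["cx"]],[0,f,m["cy"]],[0,0,1]])
    n=cv2.undistortPoints(np.array(px,float).reshape(-1,1,2),K,np.array(m["dist"])).reshape(-1,2)
    d=np.c_[n,np.ones(len(n))]
    if name=="wrist":
        s=state; T=np.eye(4);T[:3,:3]=s["tcp_rot"];T[:3,3]=s["position"];T=T@np.array(m["hand_eye"])
        return T[:3,3],d@T[:3,:3].T
    return np.array(m["position"]),d@np.array(m["rotation"]).T
def onz(name,px,z,state=None):
    o,d=ray(name,px,state); t=(np.array(z)-o[2])/d[:,2]
    return (o+t[:,None]*d)
E
python3 - <<'E'
from h import *
np.set_printoptions(precision=3,suppress=True)
print("pots",onz("scene",[(116,163),(124,154),(133,147)],.094)[:,:2])
print("micro",onz("scene",[(295,200),(302,188),(308,176)],.089)[:,:2])
print("tubes",onz("scene",[(393,235),(404,207)],.095)[:,:2])
print("spare",onz("scene",[(216,172),(273,195),(180,210),(245,232)],.008)[:,:2])
print("spare side",onz("side",[(268,173),(312,190),(280,222)],.008)[:,:2])
E
```

```text
pots [[ 0.605 -0.339]
 [ 0.572 -0.338]
 [ 0.543 -0.332]]
micro [[0.584 0.063]
 [0.546 0.067]
 [0.507 0.069]]
tubes [[0.619 0.261]
 [0.54  0.272]]
spare [[ 0.475 -0.162]
 [ 0.506 -0.008]
 [ 0.617 -0.187]
 [ 0.63  -0.028]]
spare side [[ 0.595 -0.186]
 [ 0.476 -0.172]
 [ 0.482 -0.038]]
```

View pics/wrist0.png

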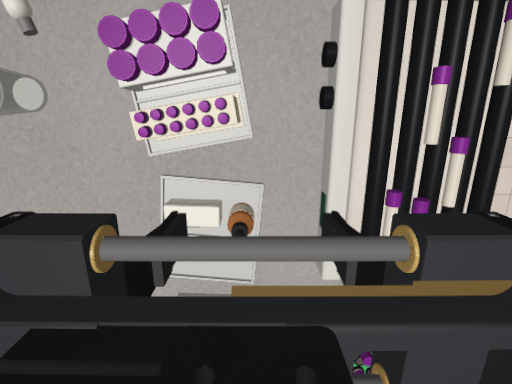

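Call:
apply_moves(plan="-0.8 -0.1 -0.2 0 0 0;-0.8 -0.1 -0.2 0 0 0;-0.8 -0.1 -0.2 0 0 0;-0.8 -0.1 -0.2 0 0 0;-0.8 -0.1 -0.2 0 0 0;-0.8 -0.1 -0.2 0 0 0;-0.8 -0.1 -0.2 0 0 0;-0.8 -0.1 -0.2 0 0 0;-0.8 -0.1 -0.2 0 0 0;0 0 0 0 0 0")

```text
time_s: 0.98
position: [0.5789, -0.3693, 0.3142]
tcp_rot: [[0.007, 1.0, 0.003], [1.0, -0.007, -0.008], [-0.008, 0.003, -1.0]]
force: [1.8, -0.1, 0.3]
opening: 1.0
grasp_force: 0.0
```

```bash
cat > snap.py <<'E'
import sys,pickle
from h import *
s=bot.read_state(); im=capture("wrist"); n=sys.argv[1]
cv2.imwrite(f"pics/{n}.png",im[:,:,::-1]); pickle.dump(s,open(f"pics/{n}.pkl","wb"))
print(s["time_s"],np.round(s["position"],4),np.round(s["tcp_rot"],3).tolist(),s["opening"])
E
python3 snap.py w1
```

```text
0.9833 [ 0.5789 -0.3693  0.3142] [[0.007, 1.0, 0.003], [1.0, -0.007, -0.008], [-0.008, 0.003, -1.0]] 0.9998094574642283
```

View pics/w1.png

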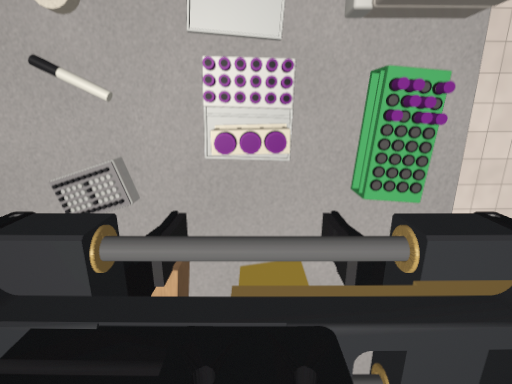

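Call:
apply_moves(plan="0.7 0 0 0 0 0;0.7 0 0 0 0 0;0.7 0 0 0 0 0;0.7 0 0 0 0 0;0 0 0 0 0 0;0 0 0 0 0 0")

```text
time_s: 1.53
position: [0.5797, -0.2165, 0.3124]
tcp_rot: [[-0.004, 1.0, -0.001], [1.0, 0.004, 0.001], [0.001, -0.001, -1.0]]
force: [0.2, -0.3, 0.4]
opening: 0.998
grasp_force: 0.0
```

```bash
python3 snap.py w2
```

```text
1.5333 [ 0.5797 -0.2165  0.3124] [[-0.004, 1.0, -0.001], [1.0, 0.004, 0.001], [0.001, -0.001, -1.0]] 0.9981983647018298
```

View pics/w2.png

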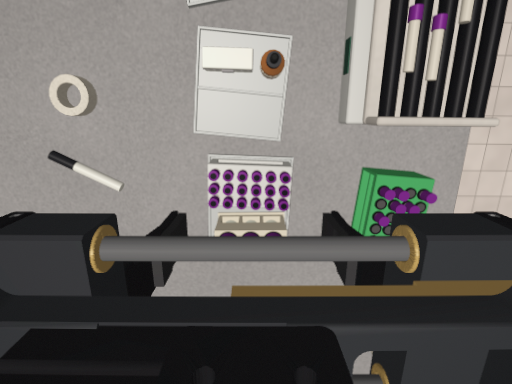

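Call:
apply_moves(plan="0.7 0 0 0 0 0;0.7 0 0 0 0 0;0.7 0 0 0 0 0;0.7 0 0 0 0 0;0.7 0 0 0 0 0;0.7 0 0 0 0 0;0.7 0 0 0 0 0;0.7 0 0 0 0 0;0 0 0 0 0 0;0 0 0 0 0 0")

```text
time_s: 2.42
position: [0.5802, 0.061, 0.3123]
tcp_rot: [[-0.003, 1.0, -0.0], [1.0, 0.003, -0.0], [-0.0, -0.0, -1.0]]
force: [1.3, -0.8, -0.3]
opening: 0.999
grasp_force: 0.0
```

```bash
python3 snap.py w3
```

```text
2.4167 [0.5802 0.061  0.3123] [[-0.003, 1.0, -0.0], [1.0, 0.003, -0.0], [-0.0, -0.0, -1.0]] 0.9993646187657359
```

View pics/w3.png

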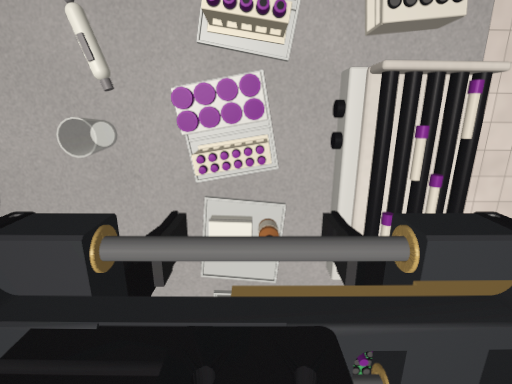

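Call:
apply_moves(plan="0.6 0 0 0 0 0;0.6 0 0 0 0 0;0.6 0 0 0 0 0;0.6 0 0 0 0 0;0.6 0 0 0 0 0;0 0 0 0 0 0;0 0 0 0 0 0")

```text
time_s: 3.05
position: [0.5806, 0.2094, 0.3121]
tcp_rot: [[-0.0, 1.0, -0.0], [1.0, 0.0, -0.001], [-0.001, -0.0, -1.0]]
force: [0.3, -0.6, 0.1]
opening: 0.999
grasp_force: 0.0
```

```bash
python3 snap.py w4; python3 - <<'E'
import cv2,numpy as np
# enlarged mosaic: w4, w3 and w1, w2 crops x2
c=[cv2.imread(f"pics/{n}.png")[a:b,160:320] for n,a,b in (("w1",30,180),("w2",10,160),("w3",55,205),("w4",40,190))]
t=[cv2.resize(x,None,fx=2.5,fy=2,interpolation=cv2.INTER_CUBIC) for x in c]
cv2.imwrite("pics/mos.png",np.vstack([np.hstack(t[:2]),np.hstack(t[2:])]))
E
```

```text
3.05 [0.5806 0.2094 0.3121] [[-0.0, 1.0, -0.0], [1.0, 0.0, -0.001], [-0.001, -0.0, -1.0]] 0.9989322725658438
```

View pics/mos.png

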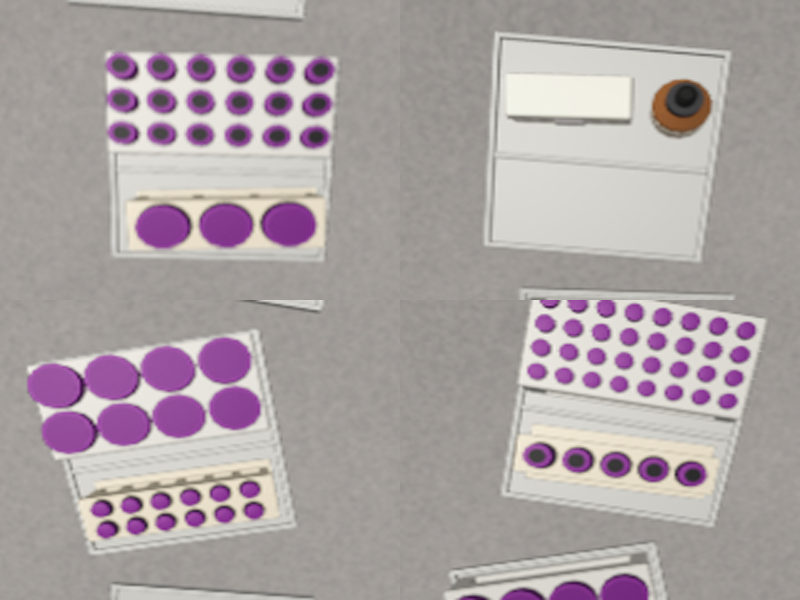

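```bash
cat > meas.py <<'E'
from h import *
import pickle
np.set_printoptions(precision=4,suppress=True)
A={"w1":30,"w2":10,"w3":55,"w4":40}
def P(n,pts,z):
    p=np.array(pts,float); p=np.c_[p[:,0]/2.5+160,p[:,1]/2+A[n]]-0.3
    return onz("wrist",p,z,pickle.load(open(f"pics/{n}.pkl","rb")))[:,:2]
print("spare",P("w2",[(97,33),(331,51),(84,246),(299,262),(96,155),(309,172)],.010))
for n,name,pts in (("w1","tray_tubes",[(112,258),(324,260)]),("w2","spare",[(84,246),(299,262)]),("w3","tray_pots",[(91,253),(296,223)]),("w4","tray_micro",[(102,194),(314,224)])):
    a,b=P(n,pts,.010); d=(b-a)/np.linalg.norm(b-a); nrm=np.array([-d[1],d[0]])
    print(name,"len",np.linalg.norm(b-a),"yaw",np.degrees(np.arctan2(d[1],d[0])),"lane",(a+b)/2+nrm*.037)
for n,name,pts,z in (("w1","pots",[(163,226),(226,224),(289,224)],.094),("w3","micro",[(102,209),(107,230),(250,189),(254,210)],.089),("w4","tubes",[(140,155),(178,160),(215,165),(254,170),(291,174)],.095)):
    p=P(n,pts,z); d=p[-1]-p[0]
    if name=="micro": d=p[2]+p[3]-p[0]-p[1]
    print(name,p.mean(0),"yaw",np.degrees(np.arctan2(d[1],d[0])),np.linalg.norm(d))
E
python3 meas.py
```

```text
spare [[ 0.4935 -0.0159]
 [ 0.6379 -0.028 ]
 [ 0.4771 -0.1775]
 [ 0.6225 -0.1903]
 [ 0.4887 -0.1049]
 [ 0.627  -0.1175]]
tray_tubes len 0.14704146759723366 yaw -1.1672236202854176 lane [ 0.5685 -0.3409]
spare len 0.14588096516870408 yaw -5.04583946967661 lane [ 0.5531 -0.147 ]
tray_pots len 0.14655449268350568 yaw 10.686637272150554 lane [0.5435 0.0655]
tray_micro len 0.14630661653915997 yaw -10.02202003243334 lane [0.5689 0.2654]
pots [ 0.5747 -0.3391] yaw 0.6559692789215247 0.07043178538562211
micro [0.5473 0.0675] yaw 9.77894471703793 0.1721862801037689
tubes [0.57   0.2684] yaw -8.753946610512061 0.08309044523948425
```

Call:
apply_moves(plan="-0.71 -0.17 0 0 0 0;-0.71 -0.17 0 0 0 0;-0.71 -0.17 0 0 0 0;-0.71 -0.17 0 0 0 0;0 0 0 0 0 0.0186;0 0 0 0 0 0.0186;0 0 0 0 0 0.0186;0 0 0 0 0 0.0186;0 0 0 0 0 0.0186;0 0 0 0 0 0.0186", gripper=0.08)

```text
time_s: 3.93
position: [0.546, 0.0653, 0.3126]
tcp_rot: [[0.652, 0.758, -0.0], [0.758, -0.652, -0.001], [-0.001, 0.0, -1.0]]
force: [0.0, 0.0, -0.8]
opening: 0.545
grasp_force: 0.0
```

Call:
apply_moves(plan="0 0 0 0 0 0.0186;0 0 0 0 0 0.0186;0 0 0 0 0 0.0186;0 0 0 0 0 0.0186;0 0 0 0 0 0.0186;0 0 0 0 0 0.0186;0 0 0.5 0 0 0;0 0 0.5 0 0 0;0 0 0.5 0 0 0;0 0 0 0 0 0")

```text
time_s: 4.77
position: [0.5424, 0.0658, 0.2331]
tcp_rot: [[0.986, 0.164, -0.011], [0.164, -0.986, 0.0], [-0.01, -0.002, -1.0]]
force: [-1.1, -0.5, -0.7]
opening: 0.541
grasp_force: 0.0
```

```bash
cat > go.py <<'E'
import sys
from h import *
x,y,z,yaw=map(float,sys.argv[1:5]); s=bot.read_state(); R=np.array(s["tcp_rot"]);p=np.array(s["position"])
t=R.T@(np.array([x,y,z])-p)/.05; cur=np.degrees(np.arctan2(R[1,0],R[0,0]))
w=np.radians(yaw);Rn=np.array([[np.cos(w),np.sin(w),0],[np.sin(w),-np.cos(w),0],[0,0,-1]])
rv=cv2.Rodrigues(R.T@Rn)[0].ravel()/2/np.pi
tn=Rn.T@(np.array([x,y,z])-p)/.05
print("t",round(s["time_s"],2),"pos",p.round(4),"yaw",cur.round(2),"j6",round(float(s["joint_positions"][5]),1))
print("shift now",t.round(3),"turn",rv.round(4),"shift after turn",tn.round(3))
E
python3 go.py .5473 .0675 .044 9.8
```

```text
t 4.77 pos [0.5424 0.0658 0.2331] yaw 9.46 j6 75.8
shift now [ 0.141 -0.011  3.781] turn [-0.0003  0.0017 -0.0009] shift after turn [ 0.102 -0.017  3.782]
```

Call:
apply_moves(plan="0.03 -0.01 0.5 0 0 0;0.03 -0.01 0.5 0 0 0;0 0 0.5 0 0 0;0 0 0.5 0 0 0;0 0 0 0 0 0;0 0 0 0 0 0")

```text
time_s: 5.27
position: [0.5487, 0.0683, 0.1377]
tcp_rot: [[0.986, 0.166, -0.002], [0.166, -0.986, -0.0], [-0.002, -0.0, -1.0]]
force: [-0.5, 0.8, 1.1]
opening: 0.536
grasp_force: 0.0
```

```bash
python3 go.py .5473 .0675 .044 9.8; python3 snap.py w5; python3 - <<'E'
from h import *
a=capture("scene")[110:260,220:370];b=capture("side")[130:280,150:300];w=cv2.imread("pics/w5.png")
t=np.hstack([cv2.resize(x[:,:,::-1],(390,390),interpolation=cv2.INTER_CUBIC) for x in(a,b)])
w=cv2.resize(w,(260,195))
cv2.imwrite("pics/m2.png",np.vstack([t,np.hstack([w,np.zeros((195,520,3),np.uint8)])]))
E
```

```text
t 5.27 pos [0.5487 0.0683 0.1377] yaw 9.55 j6 76.0
shift now [-0.028  0.01   1.873] turn [-0.      0.0003 -0.0007] shift after turn [-0.031  0.01   1.873]
5.2667 [0.5487 0.0683 0.1377] [[0.986, 0.166, -0.002], [0.166, -0.986, -0.0], [-0.002, -0.0, -1.0]] 0.536160671317843
```

View pics/m2.png

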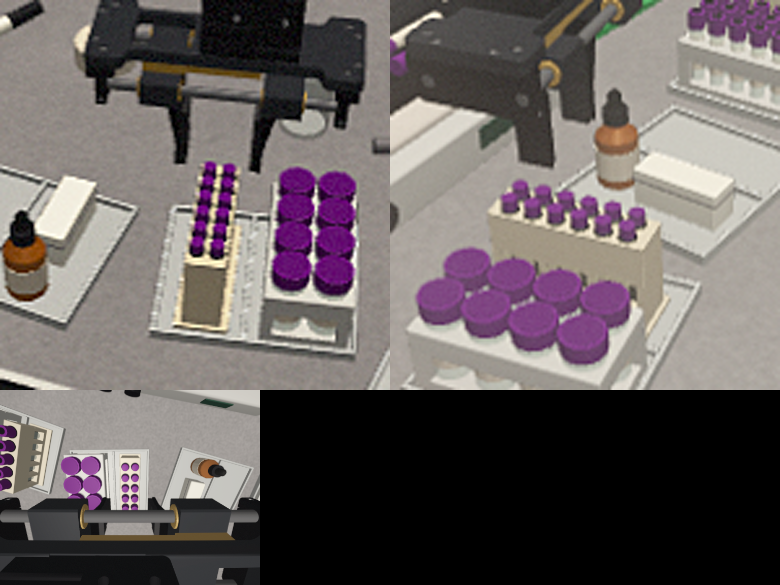

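Call:
apply_moves(plan="-0.03 0.01 0.4 0 0 0;0 0 0.4 0 0 0;0 0 0.3 0 0 0;0 0 0.3 0 0 0;0 0 0.25 0 0 0;0 0 0.2 0 0 0;0 0 0 0 0 0;0 0 0 0 0 0")

```text
time_s: 6.08
position: [0.548, 0.0687, 0.0457]
tcp_rot: [[0.986, 0.168, 0.001], [0.168, -0.986, -0.0], [0.001, 0.0, -1.0]]
force: [1.0, -0.3, -0.8]
opening: 0.54
grasp_force: 0.0
```

Call:
apply_moves(plan="0 0 0 0 0 0;0 0 0 0 0 0;0 0 0 0 0 0;0 0 0 0 0 0;0 0 0 0 0 0;0 0 0 0 0 0", gripper=-1)

```text
time_s: 6.58
position: [0.5482, 0.0685, 0.0459]
tcp_rot: [[0.986, 0.168, 0.002], [0.168, -0.986, -0.0], [0.002, 0.001, -1.0]]
force: [-0.1, -1.5, 6.8]
opening: 0.367
grasp_force: 29.8
```

Call:
apply_moves(plan="0 0 -0.1 0 0 0;0 0 -0.2 0 0 0;0 0 -0.4 0 0 0;0 0 -0.5 0 0 0;0 0 -0.5 0 0 0;0 0 -0.5 0 0 0;0 0 -0.3 0 0 0;0 0 0 0 0 0.0135;0 0 0 0 0 0.0135;0 0 0 0 0 0.0135")

```text
time_s: 7.42
position: [0.5467, 0.0691, 0.1708]
tcp_rot: [[0.996, -0.09, -0.0], [-0.09, -0.996, 0.0], [-0.0, -0.0, -1.0]]
force: [-0.5, 0.0, -2.5]
opening: 0.365
grasp_force: 29.8
```

```bash
python3 go.py .553 -.147 .16 -5
```

```text
t 7.42 pos [0.5467 0.0691 0.1708] yaw -5.16 j6 90.7
shift now [0.514 4.293 0.215] turn [-0.      0.     -0.0005] shift after turn [0.502 4.295 0.216]
```

Call:
apply_moves(plan="0.06 0.3 0 0 0 0;0.06 0.5 0 0 0 0;0.06 0.6 0 0 0 0;0.06 0.7 0 0 0 0;0.06 0.7 0 0 0 0;0.07 0.7 0 0 0 0;0.07 0.5 0 0 0 0;0.07 0.29 0 0 0 0;0 0 0 0 0 0;0 0 0 0 0 0")

```text
time_s: 8.25
position: [0.5539, -0.1469, 0.1699]
tcp_rot: [[0.996, -0.088, -0.001], [-0.088, -0.996, 0.001], [-0.001, -0.001, -1.0]]
force: [0.7, -0.2, -1.1]
opening: 0.367
grasp_force: 29.8
```

```bash
python3 go.py .553 -.147 .0465 -5; python3 snap.py w6; python3 - <<'E'
from h import *
a=capture("scene")[110:260,150:300];b=capture("side")[110:260,180:330];w=cv2.imread("pics/w6.png")
t=np.hstack([cv2.resize(x[:,:,::-1],(390,390),interpolation=cv2.INTER_CUBIC) for x in(a,b)])
w=cv2.resize(w,(260,195))
cv2.imwrite("pics/m3.png",np.vstack([t,np.hstack([w,np.zeros((195,520,3),np.uint8)])]))
E
```

```text
t 8.25 pos [ 0.5539 -0.1469  0.1699] yaw -5.02 j6 68.9
shift now [-0.016  0.007  2.469] turn [-0.0002  0.0002 -0.0001] shift after turn [-0.018  0.004  2.469]
8.25 [ 0.5539 -0.1469  0.1699] [[0.996, -0.088, -0.001], [-0.088, -0.996, 0.001], [-0.001, -0.001, -1.0]] 0.36684290875576897
```

View pics/m3.png

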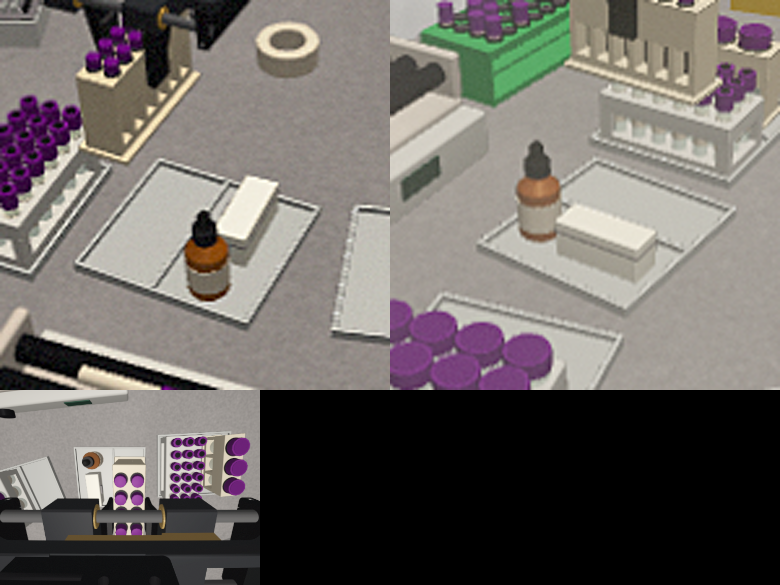

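Call:
apply_moves(plan="-0.02 0 0.3 0 0 0;0 0 0.5 0 0 0;0 0 0.5 0 0 0;0 0 0.45 0 0 0;0 0 0.3 0 0 0;0 0 0.15 0 0 0;0 0 0.1 0 0 0;0 0 0.08 0 0 0;0 0 0 0 0 0;0 0 0 0 0 0")

```text
time_s: 9.23
position: [0.5539, -0.147, 0.0518]
tcp_rot: [[0.996, -0.086, 0.001], [-0.086, -0.996, -0.001], [0.001, 0.0, -1.0]]
force: [-0.8, 0.3, -1.5]
opening: 0.365
grasp_force: 29.8
```

Call:
apply_moves(plan="0 0 0.04 0 0 0;0 0 0.04 0 0 0;0 0 0.02 0 0 0;0 0 0.02 0 0 0;0 0 0 0 0 0;0 0 0 0 0 0")

```text
time_s: 9.73
position: [0.5534, -0.1473, 0.0458]
tcp_rot: [[0.996, -0.086, 0.0], [-0.086, -0.996, -0.0], [0.001, 0.0, -1.0]]
force: [-1.5, 0.7, 3.6]
opening: 0.361
grasp_force: 29.9
```

Call:
apply_moves(plan="0 0 0 0 0 0;0 0 0 0 0 0;0 0 0 0 0 0;0 0 -0.2 0 0 0;0 0 -0.4 0 0 0;0 0 -0.5 0 0 0;0 0 -0.6 0 0 0;0 0 -0.6 0 0 0;0 0 -0.3 0 0 -0.0156;0 0 0 0 0 0", gripper=0.08)

```text
time_s: 10.57
position: [0.556, -0.1481, 0.1798]
tcp_rot: [[1.0, 0.014, 0.009], [0.014, -1.0, -0.004], [0.009, 0.004, -1.0]]
force: [0.9, 0.2, 0.1]
opening: 0.542
grasp_force: 0.0
```

```bash
python3 go.py .5747 -.339 .145 0.6
```

```text
t 10.57 pos [ 0.556  -0.1481  0.1798] yaw 0.82 j6 63.1
shift now [0.313 3.819 0.714] turn [ 0.0007 -0.0014  0.0006] shift after turn [0.333 3.821 0.695]
```

Call:
apply_moves(plan="0.04 0.3 0 0 0 0;0.04 0.5 0 0 0 0;0.04 0.6 0 0 0 0;0.04 0.7 0 0 0 0;0.04 0.7 0 0 0 0;0.04 0.5 0.1 0 0 0;0.04 0.35 0.2 0 0 0;0.04 0.17 0.3 0 0 0;0 0 0.1 0 0 0;0 0 0 0 0 0", gripper=0.16)

```text
time_s: 11.4
position: [0.5693, -0.3374, 0.1362]
tcp_rot: [[1.0, 0.009, -0.006], [0.009, -1.0, 0.005], [-0.006, -0.005, -1.0]]
force: [0.1, 0.5, -0.7]
opening: 0.578
grasp_force: 0.0
```

```bash
python3 go.py .5747 -.339 .046 0.6; python3 snap.py w7; python3 - <<'E'
from h import *
a=capture("scene")[110:260,60:260];b=capture("side")[60:210,220:370];w=cv2.imread("pics/w7.png")
t=np.hstack([cv2.resize(x[:,:,::-1],(390,300),interpolation=cv2.INTER_CUBIC) for x in(a,b)])
w=cv2.resize(w[20:270],(512,250))
cv2.imwrite("pics/m4.png",np.vstack([t,np.hstack([w,np.zeros((250,268,3),np.uint8)])]))
E
```

```text
t 11.4 pos [ 0.5693 -0.3374  0.1362] yaw 0.54 j6 49.2
shift now [0.118 0.042 1.804] turn [-0.0008  0.0009 -0.0002] shift after turn [0.108 0.033 1.804]
11.4 [ 0.5693 -0.3374  0.1362] [[1.0, 0.009, -0.006], [0.009, -1.0, 0.005], [-0.006, -0.005, -1.0]] 0.5777535925082053
```

View pics/m4.png

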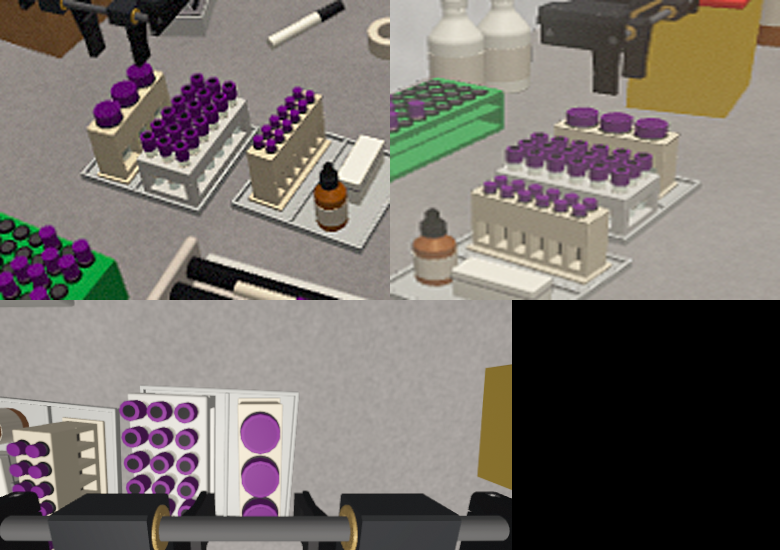

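```bash
python3 - <<'E'
from h import *
import pickle
s=pickle.load(open("pics/w7.pkl","rb"))
im=cv2.imread("pics/w7.png"); h=cv2.cvtColor(im,cv2.COLOR_BGR2HSV)
m=cv2.inRange(h,(135,80,60),(165,255,255)); m[:,:225]=0;m[:,310:]=0;m[210:]=0
n,l,st,c=cv2.connectedComponentsWithStats(m)
for i in range(1,n):
    if st[i,4]>300: print(c[i],st[i],onz("wrist",[c[i]],.094,s).round(4))
E
python3 go.py .5747 -.339 .046 0.6;
```

```text
[259.94431185 152.80747812] [ 241  133   39   41 1257] [[ 0.6115 -0.3411  0.094 ]]
[259.93190661 194.68385214] [ 242  177   37   33 1028] [[ 0.5786 -0.3416  0.094 ]]
t 11.55 pos [ 0.5714 -0.337   0.1397] yaw 0.7 j6 49.1
shift now [0.068 0.043 1.874] turn [-0.0002  0.0002  0.0003] shift after turn [0.067 0.041 1.875]
```

Call:
apply_moves(plan="0.07 0.07 0.4 0 0 0;0 0 0.4 0 0 0;0 0 0.3 0 0 0;0 0 0.3 0 0 0;0 0 0.25 0 0 0;0 0 0.2 0 0 0;0 0 0 0 0 0;0 0 0 0 0 0")

```text
time_s: 12.22
position: [0.5752, -0.3409, 0.0475]
tcp_rot: [[1.0, 0.012, -0.0], [0.012, -1.0, 0.0], [-0.0, -0.0, -1.0]]
force: [-0.3, -0.3, 0.9]
opening: 0.582
grasp_force: 0.0
```

Call:
apply_moves(plan="0 0 0 0 0 0;0 0 0 0 0 0;0 0 0 0 0 0;0 0 0 0 0 0;0 0 0 0 0 0;0 0 0 0 0 0", gripper=-1)

```text
time_s: 12.72
position: [0.5757, -0.3418, 0.0485]
tcp_rot: [[1.0, 0.012, 0.001], [0.012, -1.0, -0.001], [0.001, 0.001, -1.0]]
force: [0.8, -0.4, 4.0]
opening: 0.412
grasp_force: 30.0
```

Call:
apply_moves(plan="0 0 -0.1 0 0 0;0 0 -0.2 0 0 0;0 0 -0.4 0 0 0;0 0 -0.5 0 0 0;0 0 -0.5 0 0 0;0 0 -0.5 0 0 0;0 0 -0.4 0 0 0;0 0 -0.2 0 0 -0.009;0 0 0 0 0 -0.009;0 0 0 0 0 -0.009")

```text
time_s: 13.55
position: [0.5752, -0.3412, 0.189]
tcp_rot: [[0.983, 0.183, 0.001], [0.183, -0.983, -0.001], [0.001, 0.001, -1.0]]
force: [-0.1, 1.1, -3.8]
opening: 0.41
grasp_force: 30.0
```

```bash
python3 go.py .5435 .0655 .19 10.5
```

```text
t 13.55 pos [ 0.5752 -0.3412  0.189 ] yaw 10.57 j6 39.2
shift now [ 0.868 -8.113 -0.027] turn [ 0.0002 -0.0001  0.0002] shift after turn [ 0.859 -8.114 -0.019]
```

Call:
apply_moves(plan="0.07 -0.3 0 0 0 0;0.07 -0.5 0 0 0 0;0.07 -0.65 0 0 0 0;0.07 -0.7 0 0 0 0;0.07 -0.7 0 0 0 0;0.07 -0.7 0 0 0 0;0.07 -0.7 0 0 0 0;0.07 -0.7 0 0 0 0;0.07 -0.7 0 0 0 0;0.07 -0.7 0 0 0 0")

```text
time_s: 14.38
position: [0.5507, -0.02, 0.1875]
tcp_rot: [[0.984, 0.179, -0.002], [0.179, -0.984, 0.001], [-0.001, -0.001, -1.0]]
force: [0.8, -0.1, -3.1]
opening: 0.413
grasp_force: 30.0
```

Call:
apply_moves(plan="0.07 -0.65 0 0 0 0;0.07 -0.6 0 0 0 0;0.02 -0.35 0 0 0 0;0 -0.16 0 0 0 0;0 0 0 0 0 0;0 0 0 0 0 0")

```text
time_s: 14.88
position: [0.5439, 0.0653, 0.1876]
tcp_rot: [[0.983, 0.181, -0.0], [0.181, -0.983, -0.001], [-0.0, 0.001, -1.0]]
force: [-0.3, 0.1, -2.1]
opening: 0.411
grasp_force: 30.0
```

```bash
python3 go.py .5435 .0655 .049 10.5;  python3 snap.py w8; python3 - <<'E'
from h import *
a=capture("scene")[110:260,220:370];b=capture("side")[130:280,150:300];w=cv2.imread("pics/w8.png")
t=np.hstack([cv2.resize(x[:,:,::-1],(390,300),interpolation=cv2.INTER_CUBIC) for x in(a,b)])
w=cv2.resize(w[20:270],(512,250))
cv2.imwrite("pics/m5.png",np.vstack([t,np.hstack([w,np.zeros((250,268,3),np.uint8)])]))
E
```

```text
t 14.88 pos [0.5439 0.0653 0.1876] yaw 10.44 j6 74.8
shift now [-0.006 -0.007  2.771] turn [ 0.0001  0.0001 -0.0002] shift after turn [-0.007 -0.005  2.771]
14.8833 [0.5439 0.0653 0.1876] [[0.983, 0.181, -0.0], [0.181, -0.983, -0.001], [-0.0, 0.001, -1.0]] 0.41110308099113324
```

View pics/m5.png

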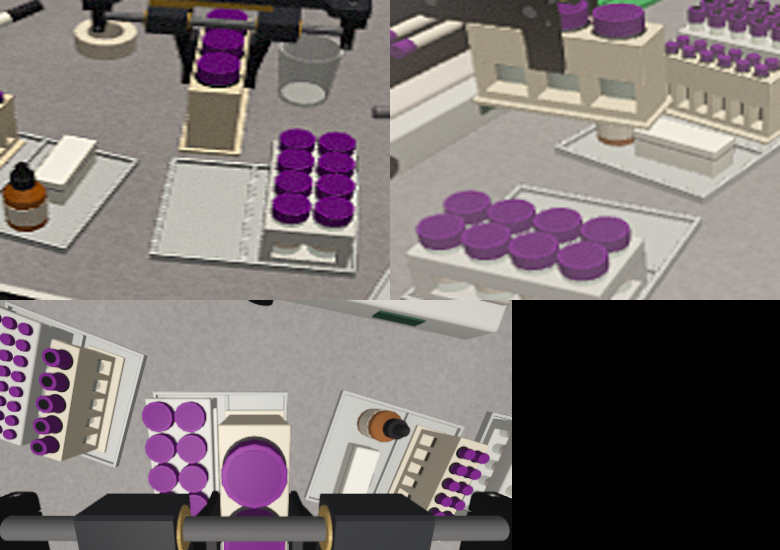

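```bash
python3 - <<'E'
from h import *
import pickle
s=pickle.load(open("pics/w8.pkl","rb"))
p=onz("wrist",[(287.5,113)],.01,s)[0,:2]; a=np.radians(10.5)
print(p, np.array([[np.cos(a),np.sin(a)],[-np.sin(a),np.cos(a)]])@(p-[.5435,.0655]))
E
```

```text
[0.6215047  0.03844264] [ 0.07176769 -0.04081951]
```

Call:
apply_moves(plan="0 0 0.3 0 0 0;0 0 0.5 0 0 0;0 0 0.5 0 0 0;0 0 0.5 0 0 0;0 0 0.35 0 0 0;0 0 0.2 0 0 0;0 0 0.15 0 0 0;0 0 0.1 0 0 0;0 0 0 0 0 0;0 0 0 0 0 0")

```text
time_s: 15.87
position: [0.5449, 0.0651, 0.0581]
tcp_rot: [[0.984, 0.18, 0.001], [0.18, -0.984, -0.0], [0.001, 0.0, -1.0]]
force: [-0.2, 0.3, -3.6]
opening: 0.412
grasp_force: 30.0
```

Call:
apply_moves(plan="-0.02 0.03 0.06 0 0 0;0 0 0.05 0 0 0;0 0 0.03 0 0 0;0 0 0.03 0 0 0;0 0 0.02 0 0 0;0 0 0 0 0 0;0 0 0 0 0 0")

```text
time_s: 16.45
position: [0.5436, 0.0637, 0.0485]
tcp_rot: [[0.984, 0.181, 0.0], [0.181, -0.984, -0.0], [0.0, 0.0, -1.0]]
force: [-1.4, -0.4, 2.1]
opening: 0.411
grasp_force: 30.0
```

Call:
apply_moves(plan="0 0 0 0 0 0;0 0 0 0 0 0;0 0 0 0 0 0;0 0 -0.2 0 0 0;0 0 -0.5 0 0 0;0 0 -0.6 0 0 0;0 0 -0.7 0 0 0;0 0 -0.4 0 0 0.018;0 0 0 0 0 0.018;0 0 0 0 0 0.018", gripper=0.14)

```text
time_s: 17.28
position: [0.545, 0.0636, 0.171]
tcp_rot: [[0.987, -0.162, 0.006], [-0.162, -0.987, -0.001], [0.006, -0.0, -1.0]]
force: [-0.4, 0.2, 0.4]
opening: 0.567
grasp_force: 0.0
```

```bash
python3 go.py .570 .268 .145 -9
```

```text
t 17.28 pos [0.545  0.0636 0.171 ] yaw -9.35 j6 94.3
shift now [-0.173 -4.114  0.52 ] turn [-0.0001 -0.0009 -0.001 ] shift after turn [-0.145 -4.116  0.519]
```

Call:
apply_moves(plan="-0.02 -0.3 0 0 0 0;-0.02 -0.5 0 0 0 0;-0.02 -0.65 0 0 0 0;-0.02 -0.7 0 0 0 0;-0.02 -0.7 0 0 0 0;-0.02 -0.6 0.1 0 0 0;-0.02 -0.45 0.2 0 0 0;0 -0.21 0.2 0 0 0;0 0 0 0 0 0;0 0 0 0 0 0", gripper=0.0)

```text
time_s: 18.12
position: [0.5679, 0.2671, 0.1423]
tcp_rot: [[0.988, -0.156, -0.002], [-0.156, -0.988, -0.001], [-0.002, 0.002, -1.0]]
force: [-0.3, -0.1, -0.1]
opening: 0.498
grasp_force: 0.0
```

```bash
python3 go.py .570 .268 .046 -9;  python3 snap.py w9; python3 - <<'E'
from h import *
import pickle
a=capture("scene")[150:300,270:470];b=capture("side")[130:330,20:270];w=cv2.imread("pics/w9.png")
s=pickle.load(open("pics/w9.pkl","rb"))
h=cv2.cvtColor(w,cv2.COLOR_BGR2HSV)
m=cv2.inRange(h,(135,60,40),(165,255,255)); m[:,:225]=0;m[:,290:]=0;m[210:]=0
n,l,st,c=cv2.connectedComponentsWithStats(m)
for i in range(1,n):
    if st[i,4]>50: print(c[i].round(1),st[i],onz("wrist",[c[i]],.095,s).round(4))
t=np.hstack([cv2.resize(x[:,:,::-1],(390,300),interpolation=cv2.INTER_CUBIC) for x in(a,b)])
w=cv2.resize(w[20:270],(512,250))
cv2.imwrite("pics/m6.png",np.vstack([t,np.hstack([w,np.zeros((250,268,3),np.uint8)])]))
E
```

```text
t 18.12 pos [0.5679 0.2671 0.1423] yaw -8.98 j6 114.0
shift now [ 0.043 -0.027  1.926] turn [0.0003 0.0003 0.    ] shift after turn [ 0.038 -0.024  1.927]
18.1167 [0.5679 0.2671 0.1423] [[0.988, -0.156, -0.002], [-0.156, -0.988, -0.001], [-0.002, 0.002, -1.0]] 0.4981426701918308
[252.2 146.9] [242 137  21  22 263] [[0.6137 0.2615 0.095 ]]
[252.6 185.4] [243 163  20  47 551] [[0.5834 0.266  0.095 ]]
```

View pics/m6.png

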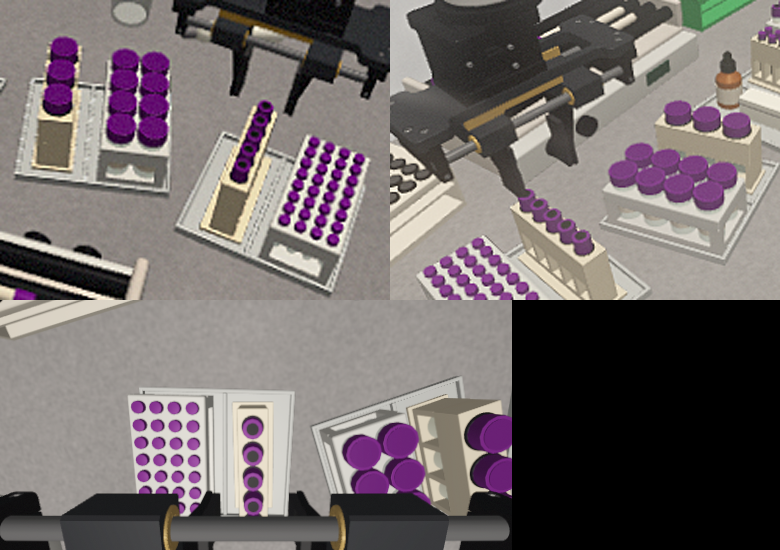

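Call:
apply_moves(plan="0.04 -0.03 0.4 0 0 0;0 0 0.4 0 0 0;0 0 0.35 0 0 0;0 0 0.3 0 0 0;0 0 0.25 0 0 0;0 0 0.2 0 0 0;0 0 0 0 0 0;0 0 0 0 0 0")

```text
time_s: 18.93
position: [0.5712, 0.2684, 0.048]
tcp_rot: [[0.987, -0.158, -0.0], [-0.158, -0.987, -0.0], [-0.0, 0.0, -1.0]]
force: [0.2, 0.1, 0.5]
opening: 0.5
grasp_force: 0.0
```

Call:
apply_moves(plan="0 0 0 0 0 0;0 0 0 0 0 0;0 0 0 0 0 0;0 0 0 0 0 0;0 0 0 0 0 0;0 0 0 0 0 0", gripper=-1)

```text
time_s: 19.43
position: [0.5715, 0.2689, 0.0488]
tcp_rot: [[0.988, -0.157, 0.001], [-0.157, -0.988, 0.0], [0.001, -0.0, -1.0]]
force: [-0.9, -0.2, 3.7]
opening: 0.295
grasp_force: 29.8
```

Call:
apply_moves(plan="0 0 -0.1 0 0 0;0 0 -0.2 0 0 0;0 0 -0.4 0 0 0;0 0 -0.5 0 0 0;0 0 -0.6 0 0 0;0 0 -0.6 0 0 0;0 0 -0.4 0 0 0;0 0 -0.2 0 0 -0.011;0 0 0 0 0 -0.011;0 0 0 0 0 0")

```text
time_s: 20.27
position: [0.5713, 0.2692, 0.1997]
tcp_rot: [[1.0, -0.018, 0.002], [-0.018, -1.0, 0.001], [0.002, -0.001, -1.0]]
force: [-0.0, 0.8, -2.0]
opening: 0.298
grasp_force: 29.8
```

```bash
python3 go.py .5685 -.341 .2 -1
```

```text
t 20.27 pos [0.5713 0.2692 0.1997] yaw -1.04 j6 106.1
shift now [ 0.166 12.202 -0.015] turn [-0.0001 -0.0003 -0.0001] shift after turn [ 1.5800e-01  1.2202e+01 -5.0000e-03]
```

Call:
apply_moves(plan="0 0.3 0 0 0 0;0 0.5 0 0 0 0;0 0.65 0 0 0 0;0 0.7 0 0 0 0;0 0.7 0 0 0 0;0 0.7 0 0 0 0;0 0.7 0 0 0 0;0 0.7 0 0 0 0;0 0.7 0 0 0 0;0 0.7 0 0 0 0")

```text
time_s: 21.1
position: [0.5634, -0.0508, 0.1974]
tcp_rot: [[1.0, -0.022, -0.002], [-0.022, -1.0, 0.0], [-0.002, -0.0, -1.0]]
force: [1.0, 0.1, -1.5]
opening: 0.299
grasp_force: 29.8
```

Call:
apply_moves(plan="0.03 0.7 0 0 0 0;0.03 0.7 0 0 0 0;0.03 0.7 0 0 0 0;0.03 0.7 0 0 0 0;0.02 0.7 0 0 0 0;0.02 0.7 0 0 0 0;0 0.65 0 0 0 0;0 0.5 0 0 0 0;0 0.35 0 0 0 0;0 0.15 0 0 0 0")

```text
time_s: 21.93
position: [0.5659, -0.3442, 0.1972]
tcp_rot: [[1.0, -0.023, -0.001], [-0.023, -1.0, -0.0], [-0.001, 0.0, -1.0]]
force: [0.5, 0.8, -1.7]
opening: 0.296
grasp_force: 29.8
```

Call:
apply_moves(plan="0 0 0.5 0 0 0;0 0 0.5 0 0 0;0 0 0 0 0 0;0 0 0 0 0 0")

```text
time_s: 22.27
position: [0.5658, -0.339, 0.1463]
tcp_rot: [[1.0, -0.019, -0.004], [-0.019, -1.0, 0.004], [-0.005, -0.004, -1.0]]
force: [-0.0, 0.5, -1.4]
opening: 0.299
grasp_force: 29.8
```

```bash
python3 go.py .5685 -.341 .049 -1; python3 snap.py w10; python3 - <<'E'
from h import *
a=capture("scene")[110:260,60:260];b=capture("side")[60:210,220:370];w=cv2.imread("pics/w10.png")
t=np.hstack([cv2.resize(x[:,:,::-1],(390,300),interpolation=cv2.INTER_CUBIC) for x in(a,b)])
w=cv2.resize(w[20:270],(512,250))
cv2.imwrite("pics/m7.png",np.vstack([t,np.hstack([w,np.zeros((250,268,3),np.uint8)])]))
E
```

```text
t 22.27 pos [ 0.5658 -0.339   0.1463] yaw -1.09 j6 50.5
shift now [0.064 0.048 1.945] turn [-0.0007  0.0007 -0.0002] shift after turn [0.055 0.04  1.945]
22.2667 [ 0.5658 -0.339   0.1463] [[1.0, -0.019, -0.004], [-0.019, -1.0, 0.004], [-0.005, -0.004, -1.0]] 0.29867611111673775
```

View pics/m7.png

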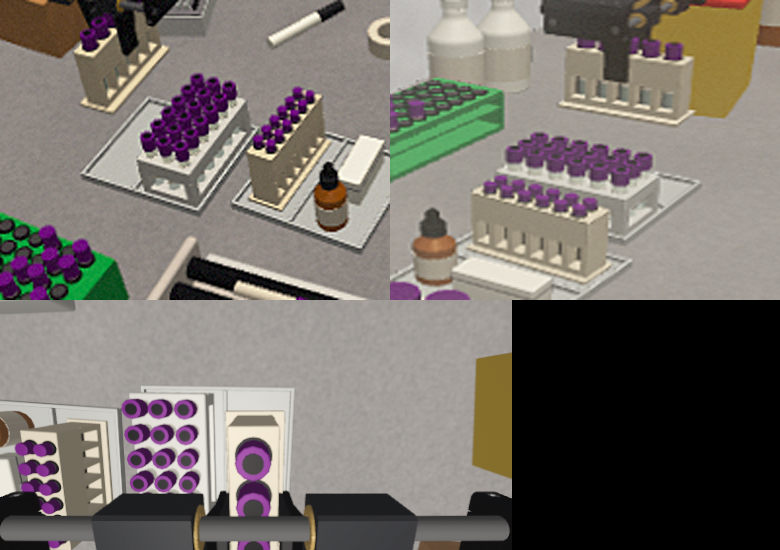

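```bash
python3 - <<'E'
from h import *
import pickle
s=pickle.load(open("pics/w10.pkl","rb"))
p=onz("wrist",[(294.5,108)],.01,s)[0,:2]; a=np.radians(-1)
print(p, np.array([[np.cos(a),np.sin(a)],[-np.sin(a),np.cos(a)]])@(p-[.5685,-.341]))
E
python3 go.py .5685 -.341 .049 -1
```

```text
[ 0.64091093 -0.38236618] [ 0.07312184 -0.04009613]
t 22.42 pos [ 0.5683 -0.3412  0.1498] yaw -1.07 j6 50.4
shift now [-0.    -0.007  2.015] turn [ 0.0003 -0.0004 -0.0002] shift after turn [ 0.004 -0.004  2.015]
```

Call:
apply_moves(plan="0.05 0.05 0.3 0 0 0;0 0 0.5 0 0 0;0 0 0.4 0 0 0;0 0 0.25 0 0 0;0 0 0.15 0 0 0;0 0 0.1 0 0 0;0 0 0 0 0 0;0 0 0 0 0 0")

```text
time_s: 23.08
position: [0.5702, -0.3442, 0.0636]
tcp_rot: [[1.0, -0.019, 0.001], [-0.019, -1.0, -0.001], [0.001, 0.001, -1.0]]
force: [0.2, 0.3, -1.0]
opening: 0.294
grasp_force: 29.8
```

Call:
apply_moves(plan="-0.02 -0.02 0.1 0 0 0;0 0 0.08 0 0 0;0 0 0.05 0 0 0;0 0 0.04 0 0 0;0 0 0.03 0 0 0;0 0 0.02 0 0 0;0 0 0 0 0 0;0 0 0 0 0 0")

```text
time_s: 23.75
position: [0.5685, -0.343, 0.0486]
tcp_rot: [[1.0, -0.019, -0.0], [-0.019, -1.0, -0.001], [-0.0, 0.001, -1.0]]
force: [-2.9, -0.2, 5.6]
opening: 0.296
grasp_force: 29.9
```

Call:
apply_moves(plan="0 0 0 0 0 0;0 0 0 0 0 0;0 0 0 0 0 0;0 0 -0.2 0 0 0;0 0 -0.4 0 0 0;0 0 -0.5 0 0 0;0 0 -0.6 0 0 0;0 0 -0.5 0 0 0;0 0 -0.2 0 0 0.011;0 0 0 0 0 0", gripper=0.0)

```text
time_s: 24.58
position: [0.5708, -0.3443, 0.1716]
tcp_rot: [[0.996, -0.09, 0.007], [-0.09, -0.996, -0.005], [0.007, 0.005, -1.0]]
force: [-0.1, -0.5, 0.8]
opening: 0.497
grasp_force: 0.0
```

```bash
python3 go.py .5534 -.1473 .145 -5
```

```text
t 24.58 pos [ 0.5708 -0.3443  0.1716] yaw -5.14 j6 54.4
shift now [-0.703 -3.895  0.509] turn [ 0.0008 -0.0011 -0.0004] shift after turn [-0.69  -3.894  0.532]
```

Call:
apply_moves(plan="-0.09 -0.3 0 0 0 0;-0.09 -0.5 0 0 0 0;-0.09 -0.6 0 0 0 0;-0.09 -0.7 0 0 0 0;-0.09 -0.7 0 0 0 0;-0.09 -0.5 0.1 0 0 0;-0.08 -0.4 0.2 0 0 0;-0.07 -0.2 0.2 0 0 0;0 0 0 0 0 0;0 0 0 0 0 0", gripper=0.1)

```text
time_s: 25.42
position: [0.5509, -0.1447, 0.1411]
tcp_rot: [[0.996, -0.086, -0.002], [-0.086, -0.996, 0.001], [-0.002, -0.001, -1.0]]
force: [-0.2, -0.1, 0.1]
opening: 0.553
grasp_force: 0.0
```

```bash
python3 go.py .5534 -.1473 .046 -5; python3 snap.py w11; python3 - <<'E'
from h import *
import pickle
s=pickle.load(open("pics/w11.pkl","rb")); w=cv2.imread("pics/w11.png")
h=cv2.cvtColor(w,cv2.COLOR_BGR2HSV)
m=cv2.inRange(h,(135,60,40),(165,255,255)); m[:,:215]=0;m[:,300:]=0;m[210:]=0
n,l,st,c=cv2.connectedComponentsWithStats(m)
for i in range(1,n):
    if st[i,4]>50: print(c[i].round(1),st[i],onz("wrist",[c[i]],.089,s).round(4))
E
```

```text
t 25.42 pos [ 0.5509 -0.1447  0.1411] yaw -4.94 j6 69.0
shift now [0.06  0.048 1.903] turn [-0.0001  0.0004  0.0002] shift after turn [0.055 0.047 1.903]
25.4167 [ 0.5509 -0.1447  0.1411] [[0.996, -0.086, -0.002], [-0.086, -0.996, 0.001], [-0.002, -0.001, -1.0]] 0.5526150914811883
[248.5 146.8] [242 140  14  15 168] [[ 0.5967 -0.1441  0.089 ]]
[267.7 146.8] [261 140  14  15 168] [[ 0.5953 -0.1591  0.089 ]]
[248.5 168.1] [242 161  14  15 162] [[ 0.5797 -0.1426  0.089 ]]
[267.6 168.2] [261 161  14  15 166] [[ 0.5784 -0.1577  0.089 ]]
[248.7 188.8] [242 182  14  15 163] [[ 0.5626 -0.1411  0.089 ]]
[267.2 188.8] [261 182  13  15 161] [[ 0.5612 -0.1561  0.089 ]]
[248.8 205.7] [243 201  13   9  95] [[ 0.548  -0.1399  0.089 ]]
[266.9 205.8] [261 201  13   9  93] [[ 0.5466 -0.1548  0.089 ]]
```

Call:
apply_moves(plan="0.05 0.055 0.4 0 0 0;0 0 0.4 0 0 0;0 0 0.35 0 0 0;0 0 0.3 0 0 0;0 0 0.25 0 0 0;0 0 0.17 0 0 0;0 0 0 0 0 0;0 0 0 0 0 0")

```text
time_s: 26.13
position: [0.5542, -0.1493, 0.0486]
tcp_rot: [[0.996, -0.089, 0.0], [-0.089, -0.996, -0.0], [0.0, 0.0, -1.0]]
force: [0.3, -0.2, 0.6]
opening: 0.55
grasp_force: 0.0
```

Call:
apply_moves(plan="0 0 0 0 0 0;0 0 0 0 0 0;0 0 0 0 0 0;0 0 0 0 0 0;0 0 0 0 0 0;0 0 0 0 0 0", gripper=-1)

```text
time_s: 26.63
position: [0.5543, -0.1485, 0.0493]
tcp_rot: [[0.996, -0.088, 0.001], [-0.088, -0.996, -0.001], [0.001, 0.0, -1.0]]
force: [0.1, 0.5, 5.5]
opening: 0.367
grasp_force: 29.9
```

Call:
apply_moves(plan="0 0 -0.1 0 0 0;0 0 -0.2 0 0 0;0 0 -0.4 0 0 0;0 0 -0.5 0 0 0;0 0 -0.6 0 0 0;0 0 -0.6 0 0 0;0 0 -0.4 0 0 0;0 0 -0.2 0 0 0.0135;0 0 0 0 0 0;0 0 0 0 0 0")

```text
time_s: 27.47
position: [0.5536, -0.1483, 0.1991]
tcp_rot: [[0.985, -0.171, 0.001], [-0.171, -0.985, -0.0], [0.001, 0.0, -1.0]]
force: [0.5, 0.7, -2.1]
opening: 0.362
grasp_force: 29.9
```

```bash
python3 go.py .5689 .2645 .2 -9.8
```

```text
t 27.47 pos [ 0.5536 -0.1483  0.1991] yaw -9.83 j6 73.7
shift now [-1.108 -8.187 -0.02 ] turn [ 0.     -0.0001 -0.0001] shift after turn [-1.104 -8.187 -0.017]
```

Call:
apply_moves(plan="-0.08 -0.3 0 0 0 0;-0.08 -0.5 0 0 0 0;-0.08 -0.65 0 0 0 0;-0.08 -0.7 0 0 0 0;-0.08 -0.7 0 0 0 0;-0.08 -0.7 0 0 0 0;-0.08 -0.7 0 0 0 0;-0.08 -0.7 0 0 0 0;-0.08 -0.7 0 0 0 0;-0.08 -0.7 0 0 0 0")

```text
time_s: 28.3
position: [0.5669, 0.1738, 0.1966]
tcp_rot: [[0.985, -0.171, -0.005], [-0.171, -0.985, -0.0], [-0.005, 0.001, -1.0]]
force: [0.4, -0.0, -2.5]
opening: 0.364
grasp_force: 29.9
```

Call:
apply_moves(plan="-0.08 -0.7 0 0 0 0;-0.08 -0.6 0 0 0 0;-0.08 -0.35 0 0 0 0;-0.06 -0.19 0 0 0 0;0 0 0.3 0 0 0;0 0 0.3 0 0 0;0 0 0 0 0 0;0 0 0 0 0 0")

```text
time_s: 28.97
position: [0.5684, 0.2639, 0.1667]
tcp_rot: [[0.985, -0.172, -0.005], [-0.172, -0.985, -0.001], [-0.005, 0.002, -1.0]]
force: [-0.6, 1.1, -2.0]
opening: 0.366
grasp_force: 29.9
```

```bash
python3 go.py .5689 .2645 .0493 -9.8;  python3 snap.py w12; python3 - <<'E'
from h import *
a=capture("scene")[150:300,270:470];b=capture("side")[130:330,20:270];w=cv2.imread("pics/w12.png")
c=capture("scene")[110:260,60:260]
t=np.hstack([cv2.resize(x[:,:,::-1],(390,300),interpolation=cv2.INTER_CUBIC) for x in(a,b)])
w=cv2.resize(w[20:270],(512,250))
cv2.imwrite("pics/m8.png",np.vstack([t,np.hstack([w,cv2.resize(c[:,:,::-1],(268,250))])]))
E
```

```text
t 28.97 pos [0.5684 0.2639 0.1667] yaw -9.92 j6 114.6
shift now [ 0.02  -0.02   2.347] turn [ 0.0004  0.0008 -0.0003] shift after turn [ 0.008 -0.014  2.347]
28.9667 [0.5684 0.2639 0.1667] [[0.985, -0.172, -0.005], [-0.172, -0.985, -0.001], [-0.005, 0.002, -1.0]] 0.36602614451400195
```

View pics/m8.png

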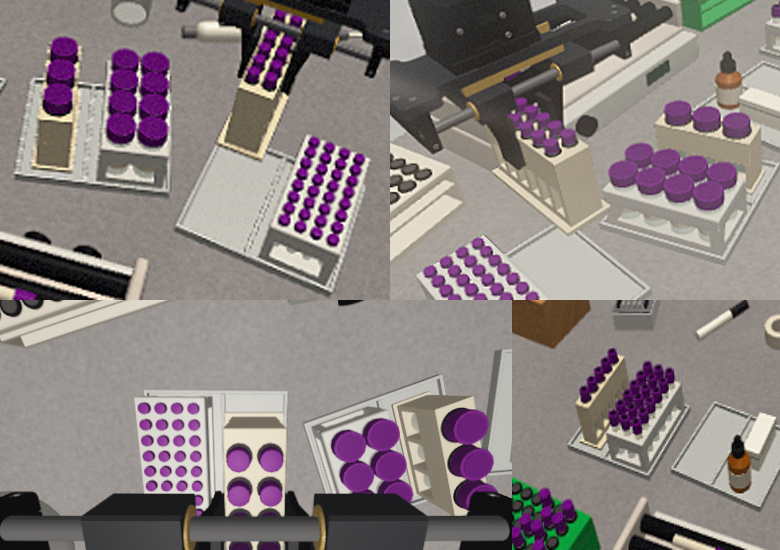

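Call:
apply_moves(plan="0 0 0.3 0 0 0;0 0 0.5 0 0 0;0 0 0.5 0 0 0;0 0 0.4 0 0 0;0 0 0.2 0 0 0;0 0 0.1 0 0 0;0 0 0.08 0 0 0;0 0 0 0 0 0;0 0 0 0 0 0")

```text
time_s: 29.92
position: [0.5712, 0.2647, 0.0657]
tcp_rot: [[0.985, -0.173, 0.002], [-0.173, -0.985, 0.001], [0.002, -0.001, -1.0]]
force: [-0.2, 0.9, -1.7]
opening: 0.369
grasp_force: 29.9
```

Call:
apply_moves(plan="-0.03 0 0.1 0 0 0;0 0 0.08 0 0 0;0 0 0.06 0 0 0;0 0 0.04 0 0 0;0 0 0.03 0 0 0;0 0 0.03 0 0 0;0 0 0 0 0 0;0 0 0 0 0 0")

```text
time_s: 30.58
position: [0.5686, 0.265, 0.0492]
tcp_rot: [[0.985, -0.172, 0.0], [-0.172, -0.985, 0.0], [-0.0, -0.0, -1.0]]
force: [-2.9, 0.3, 7.8]
opening: 0.366
grasp_force: 30.0
```

Call:
apply_moves(plan="0 0 0 0 0 0;0 0 0 0 0 0;0 0 0 0 0 0;0 0 -0.2 0 0 0;0 0 -0.4 0 0 0;0 0 -0.5 0 0 0;0 0 -0.6 0 0 0;0 0 -0.6 0 0 0;0 0 -0.6 0 0 0;0 0 -0.4 0 0 0", gripper=0.1)

```text
time_s: 31.42
position: [0.5701, 0.2651, 0.2165]
tcp_rot: [[0.985, -0.173, 0.005], [-0.173, -0.985, 0.001], [0.004, -0.002, -1.0]]
force: [1.2, -1.0, -0.6]
opening: 0.553
grasp_force: 0.0
```

Call:
apply_moves(plan="-0.4 0 -0.4 0 0 0;-0.4 0 -0.4 0 0 0;-0.4 0 -0.3 0 0 0;-0.2 0 0 0 0 0;0 0 0 0 0 0;0 0 0 0 0 0")

```text
time_s: 31.92
position: [0.4997, 0.2767, 0.2672]
tcp_rot: [[0.985, -0.172, 0.0], [-0.172, -0.985, -0.0], [0.0, 0.0, -1.0]]
force: [-0.5, 0.0, -0.2]
opening: 0.551
grasp_force: 0.0
```

```bash
python3 - <<'E'
from h import *
a=capture("scene")[110:300,60:480];b=capture("side")[80:384,20:400]
cv2.imwrite("pics/m9.png",np.vstack([cv2.resize(a[:,:,::-1],(660,299)),cv2.resize(b[:,:,::-1],(660,300))]))
E
```

```text
(no output)
```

View pics/m9.png

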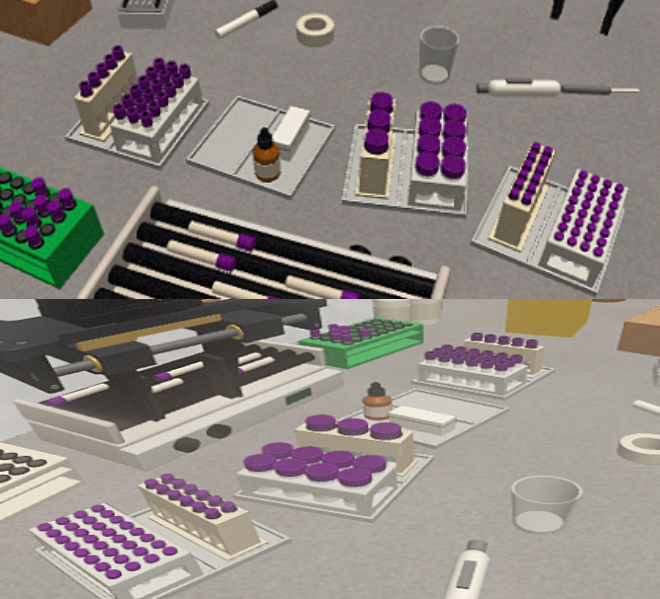

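All three carriers stand flat in their matching trays, and the slide box and dropper bottle have not moved.

```bash
python3 -c "
from rig import bot
print(bot.hand_in())"
```

```text
the job is handed in; nothing more can be done
None
```

I swapped all three carriers round: in the last pictures each stands upright and released in the lane of its matching tray, with the spare tray's lane empty and its slide box and dropper bottle unmoved, and I handed the job in at about 32 s.

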